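# Nest the mixing pots and push the tray home to its catch

### The job

Clear up the mixing pots: nest all three in size order on the pulled-out tray, the middle one standing inside the big one and the smallest inside the middle one. Then push the tray home under the bench shelf until its spring catch snaps in and holds it fully closed, with the nest still upright, and leave everything else on the bench where it is.

Things in the scene. Friction and masses are not known exactly. Their poses are not given: they have to be found in the camera images.
- unit: low grey shelf fixed to the bench: deck 300 mm square on two steel sides, a roll-out tray below. Origin on the bench under the middle of the closed tray's front face; x along the tray front, y out of the shelf (tray pulled out to +y, pushed home to -y), z up. Deck from y = +30 to -270 mm, 160 to 176 mm above the bench; sides at x = +-145 mm, from y = -8 mm back.
- deck_edge (a point): middle of the deck's front edge, on its underside, 160 mm above the bench. The deck is 16 mm thick and overhangs the closed tray front by 30 mm, so a gripper pushing the front home must lean back out of the shelf by 30 to 45 degrees or its body meets this edge. The front 90 mm of the deck is bare; jars behind reach 285 mm above the bench. Axes as the unit's.
- tray (a joint): how far the tray is out, m: 0 = home at its stop, 0.2 = fully out; starts well out. About 1 N of friction, damping 6 N per m/s. Near 0.021 its strike bar meets a sprung roller: resistance rises to about 8 to 12 N, then falls until 0.009, where the catch snaps over; from about 0.006 it draws the tray in to 0 and holds it with about 7 N. Let go sooner, it stays out.
- tray_front (a point): middle of the tray's flat front face, 40 mm above the bench; moves with the tray. The face is square to the unit's y, 248 mm wide, 12 to 54 mm above the bench over its middle 84 mm (finger scoop), up to 68 mm beside it. Axes as the unit's.
- tray_floor (a point): middle of the tray's flat floor, on its upper surface, 30 mm above the bench, 106 mm behind the front face. Floor about 228 x 202 mm inside; side and back walls 22 mm high. Axes as the unit's.
- pot_large: biggest of three white plastic open mixing pots, round, slightly tapered, standing on the tray near its front: outside 92 mm at the rim, 80 mm at the base, 78 mm high, walls 4 mm; thick foot, inside floor 14 mm above the underside. Inside about 74 mm wide at the floor, 84 mm at the rim. Origin: centre of the underside, z up its axis.
- pot_medium: middle white mixing pot, on the bench: outside 68 mm at the rim, 60 mm at the base, 84 mm high, walls 4 mm, inside floor 14 mm above the underside; inside about 52 mm wide at the floor, 60 mm at the rim. Origin: centre of the underside, z up. About 0.11 kg. Standing in the big pot its rim is 20 mm above the big pot's rim.
- pot_small: smallest white mixing pot, on the bench: outside 49 mm at the rim, 41 mm at the base, 88 mm high, walls 4 mm, inside floor 14 mm above the underside. Origin: centre of the underside, z up. About 0.06 kg. Standing in the middle pot its rim is 18 mm above that pot's rim; the nest is then 116 mm high and clears the deck by 14 mm.
- brush: paint brush lying flat; leave it alone. Origin: at its underside.
- tape: roll of paper masking tape lying flat, 110 mm across, 24 mm high; leave it alone. Origin: centre of its underside.
- scraper: flat filling knife lying flat; leave it alone. Origin: at its underside.
- tin: lidded paint tin, 100 mm across, 115 mm high; leave it alone. Origin: centre of its underside.
- sprayer: clear trigger spray bottle, 75 mm across, about 210 mm high; leave it alone. Origin: centre of its underside.
- rock: painted rock sample, about 110 x 85 x 65 mm; leave it alone. Origin: centre of its underside.
- jar_a: lidded pigment jar standing on the shelf deck, 68 mm across, 85 mm high; leave it alone. Origin: centre of its underside.
- jar_b: lidded pigment jar standing on the shelf deck, 80 mm across, 105 mm high; leave it alone. Origin: centre of its underside.
Mind the look-alikes: they are no part of the job. Leave any purple or yellow look-alike of the pot_medium alone.

How it is judged:
At the end, for the whole second after the job is handed in: The tray is fully home in its catch (within 3 mm of its stop); the big pot stands on the tray floor, the middle pot stands on the big pot's inside floor and the smallest on the middle pot's inside floor (each within about 4 mm in height and 11 mm of centre), all upright within 7 degrees and at rest (value of joint tray below 0.003 m and z of pot_large in the frame of tray_floor between -0.004 and 0.005 m and horizontal distance between pot_medium and pot_large below 0.011 m and z of pot_medium in the frame of pot_large between 0.01 and 0.019 m and horizontal distance between pot_small and pot_medium below 0.011 m and z of pot_small in the frame of pot_medium between 0.01 and 0.019 m and angle between each of pot_large, pot_medium, pot_small's own z axis and vertical below 0.12 rad and linear speed of each of pot_large, pot_medium, pot_small below 0.03 m/s and velocity of joint tray below 0.02 m/s); the robot touches nothing.
It fails at once if a bystander is shoved or lifted (more than 30 mm) (distance of any of brush, tape, scraper, tin, sprayer, rock, jar_a, jar_b from where it was at the start of the episode above 0.03 m).
It also fails if it takes over 69 s, if anything falls off the work surface, if the arm or the gripper's body presses on something with over 40 N, if the wrist force passes 120 N, or if a joint passes its speed limit or range.

### The arm

A 7-joint arm with a two-finger parallel gripper is mounted at the origin on the work surface. World frame = base frame: x ahead of the robot, y to its left, z up, the work surface at z = 0. Lengths are in m, angles in rad, forces in N, time in s.
With the tool pointing down it reaches from about 0.4 to 0.9 m from the base axis. Payload 5.6 kg.
Tool frame: the origin (TCP) lies on the front face of the gripper's body, between the roots of the fingers; the fingertips stand 88 mm ahead of it and the grasp point (between the pads) lies 69 mm ahead of it (arm.tcp_to_tips is the distance from the TCP to the fingertips, in m); z points along the fingers, y is the line along which they close (so a half turn about z gives the same grasp; the last joint's range is limited). The gripper opens to 92 mm and grips with 3 to 60 N. Pads are 20 mm wide; open, the fingers measure 128 mm over their backs; the gripper's body (75 mm by 189 mm) begins 69 mm behind the grasp point.
Start: joints at [-1.31, 0.468, -0.012, 1.603, 0.006, 1.071, -0.056], TCP at [0.194, 0.62, 0.303] pointing down, gripper open.
Joint ranges: [-2.53, 2.53], [-0.31, 2.02], [-1.57, 1.55], [0.28, 2.44], [-1.29, 4.43], [0.15, 1.84], [-2.92, 2.92]. Speed limits (rad/s): [2.57, 2.57, 3.14, 3.14, 3.14, 3.14, 3.14].

### API

Orientations are given as a 3x3 rotation matrix whose columns are the frame's x, y, z axes.
In Python, from station import arm gives the robot as it stands. The module is installed in compiled form; this text tells all that it offers.
- The arm moves only by the shell command python3 -m crank 'ROWS' [OPENING] [FORCE]. ROWS is JSON, one flat list of numbers, 6 for each row, row after row: the shift along the tool's x, y, z in mm, then the turn, a rotation vector about the tool's x, y, z in rad. A call has 1 to 20 rows; each row shifts and turns the commanded pose from where the row before left it, along the tool's axes as they then stand; what a row does not reach is not made up. A row lasts 1/8 s, in which the tool goes at most 62.5 mm and 10.7 degrees, less where a joint would pass 70% of its speed; a pose out of reach is approached as far as the arm can. A call is refused whole if a number of a shift passes 62.5 or a number of a turn 0.188, either way. A call with a gripper value outside its range is refused whole. OPENING is the opening, from -1 (shut) to 1 (fully open), set as the call begins (- or left out, the last holds). The fingers move at their own pace and stop on an object; FORCE is the grip in N (left out, the last holds). Time passes only in rows, so rows that do not move let the fingers close. It gives the time, the measured TCP pose, the force, the opening and the grip force at its end, in the units of the state.
- arm.sense(): the state, without advancing time (a new reading comes with each control period).
- arm.capture(name): name is "scene" or "side" or "wrist"; returns a dict with "frame" (384x512x3 uint8, blue, green, red), "mtx" (3x3 intrinsics, pixels), "extrinsics" (4x4, takes a point from world to camera coordinates). Camera axes: x right, y up, looking along -z (the intrinsics and any distortion apply to the point x, -y, -z); pixel columns grow to the right and rows downward; lengths in m; the calibration is good to about 2 mm. A picture is of the moment at which its call begins. There is no depth.
- arm.job_done(): hands the job in; it is judged then, once.
The state is a dict: "time_s": time; "q": joint angles; "joint_velocities": joint speeds; "joint_torque": joint torques, N m; "eef_pos": TCP position; "tcp_rot": TCP orientation; "contact_force": force on the tool from outside, world axes, zero at the start; "torque": the same for the moment, N m; "width": finger opening in m; "gripper_force": force on a finger pad.
Only numpy, scipy, OpenCV 4.12 (cv2) and the standard library are available. Lean on these libraries where they do the work, as an engineer would, in place of code of your own. Each camera call takes 0.05 s, during which the arm holds its last target. There are 200 camera calls.

## Working session

There is one attempt and no reset: what is moved stays moved. The work goes in short steps, Python scripts to look and compute and a shell command to move; the robot and the scene stay as the last step left them, time stands still between calls to the robot, and variables do not carry over. Pictures are saved under pics/ and viewed, at most 10 in all, crops included, and the job is handed in when it is done.

```bash
mkdir -p pics; cat > h.py <<'E'
import numpy as np,cv2,pickle,os
from station import arm
def cap(n,save=None):
    c=arm.capture(n)
    if save: pickle.dump(c,open(save+'.pkl','wb')); cv2.imwrite('pics/%s.png'%save,c['frame'])
    return c
def ray(c,u,v):
    M=np.array(c['mtx']);E=np.array(c['extrinsics']);R=E[:3,:3];t=E[:3,3]
    d=np.linalg.inv(M)@[u,v,1];d=np.array([d[0],-d[1],-d[2]])
    return -R.T@t,R.T@d
def onz(c,u,v,z):
    o,d=ray(c,u,v);return o+d*(z-o[2])/d[2]
def proj(c,p):
    E=np.array(c['extrinsics']);q=E[:3,:3]@p+E[:3,3];a=np.array(c['mtx'])@[q[0],-q[1],-q[2]];return a[:2]/a[2]
E
python3 - <<'E'
from h import *
cs=[cap(n,n+'0') for n in('scene','side')]
cv2.imwrite('pics/both.png',np.hstack([c['frame'] for c in cs])[:, :] if 0 else cv2.resize(np.vstack([c['frame'] for c in cs]),(400,600)))
for c in cs: print({k:np.round(c[k],3).tolist() for k in c if k!='frame'}, c.keys())
print(arm.sense())
E
```

```text
{'mtx': [[428.991, 0.0, 258.247], [0.0, 428.991, 193.145], [0.0, 0.0, 1.0]], 'extrinsics': [[-0.286, 0.958, -0.006, 0.095], [-0.823, -0.242, 0.514, 0.414], [0.491, 0.152, 0.858, -1.648], [0.0, 0.0, 0.0, 1.0]]} dict_keys(['frame', 'mtx', 'extrinsics'])
{'mtx': [[403.629, 0.0, 252.151], [0.0, 403.629, 194.08], [0.0, 0.0, 1.0]], 'extrinsics': [[0.981, -0.195, -0.007, -0.541], [0.165, 0.809, 0.564, -0.23], [-0.104, -0.554, 0.826, -1.233], [0.0, 0.0, 0.0, 1.0]]} dict_keys(['frame', 'mtx', 'extrinsics'])
{'time_s': 0.1, 'q': array([-1.31001298,  0.46828662, -0.01159323,  1.60354301,  0.00599377,
        1.07142925, -0.05631255]), 'joint_velocities': array([-0.00033163, -0.00251125,  0.00036728, -0.0013692 , -0.00106269,
        0.00123591,  0.00084259]), 'joint_torque': array([ 6.73298582e-04, -5.21652210e+01, -1.27104978e-02, -2.44365692e+01,
       -5.67484321e-02,  1.40700338e-02,  4.69004010e-05]), 'eef_pos': array([0.19437612, 0.6198372 , 0.30183236]), 'tcp_rot': array([[-9.54185145e-01,  2.99216591e-01, -3.76023009e-04],
       [ 2.99216804e-01,  9.54183831e-01, -1.58793956e-03],
       [-1.16342786e-04, -1.62770074e-03, -9.99998669e-01]]), 'contact_force': array([ 0.4985597, -0.0207305,  0.0989063]), 'torque': array([-0.01988021,  0.00318694,  0.01634115]), 'gripper_force': 0.0, 'width': 0.09218134477520004}
```

View pics/scene0.png

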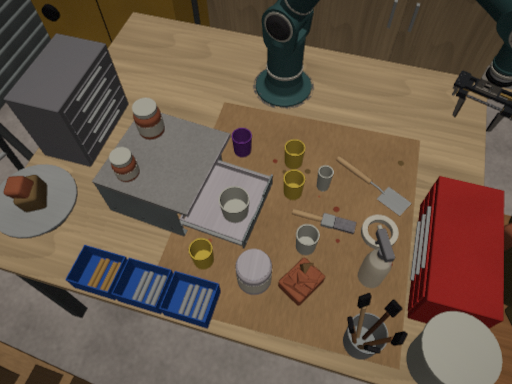

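View pics/side0.png

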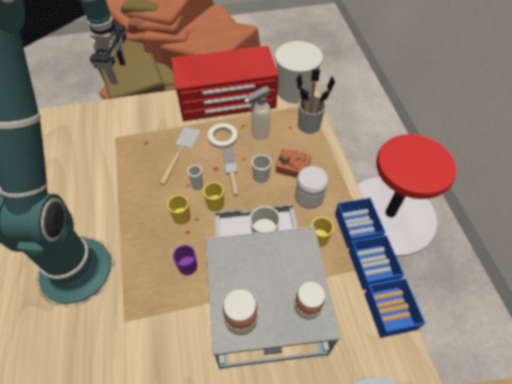

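```bash
cat > m.py <<'E'
from h import *
import sys
S=pickle.load(open('scene0.pkl','rb'));D=pickle.load(open('side0.pkl','rb'))
from scipy.optimize import least_squares
def rim(c,u,v,z,w=24,thr=45):
    f=c['frame'];hsv=cv2.cvtColor(f,cv2.COLOR_BGR2HSV)
    m=((hsv[...,1]<thr)).astype(np.uint8);k=np.zeros_like(m);k[v-w:v+w,u-w:u+w]=1;m&=k
    n,l=cv2.connectedComponents(m);m=(l==np.bincount(l[m>0]).argmax()).astype(np.uint8)
    C=max(cv2.findContours(m,0,cv2.CHAIN_APPROX_NONE)[0],key=cv2.contourArea);P=cv2.convexHull(C)[:,0].astype(float)
    P=C[:,0].astype(float)
    l,r=P[:,0].argmin(),P[:,0].argmax();mid=(P[l,1]+P[r,1])/2
    Q=P[P[:,1]<mid];X=np.array([onz(c,a,b,z)[:2] for a,b in Q])
    s=least_squares(lambda p:np.hypot(*(X-p[:2]).T)-p[2],[*X.mean(0),.03],loss='soft_l1',f_scale=.001).x
    print('bbox',P.min(0),P.max(0),'ctr,r',s.round(4),len(Q));return s
if __name__=='__main__':
    for n,a,b,z in(('med',(307,238),(261,168),.084),('small',(324,178),(196,177),.088)):
        print(n);rim(S,*a,z);rim(D,*b,z)
    a=cv2.resize(S['frame'][95:275,90:350],None,fx=3,fy=3,interpolation=cv2.INTER_CUBIC);cv2.imwrite('pics/cs.png',a)
    b=cv2.resize(D['frame'][140:370,160:360],None,fx=2.6,fy=2.6,interpolation=cv2.INTER_CUBIC);cv2.imwrite('pics/cd.png',b)
E
python3 m.py
```

```text
med
bbox [296. 225.] [319. 253.] ctr,r [0.6299 0.2363 0.0323] 31
bbox [252. 155.] [270. 181.] ctr,r [0.6276 0.2328 0.0298] 25
small
bbox [317. 166.] [333. 190.] ctr,r [0.4069 0.2404 0.0235] 31
bbox [188. 166.] [201. 188.] ctr,r [0.404  0.2338 0.0228] 31
```

View pics/cs.png

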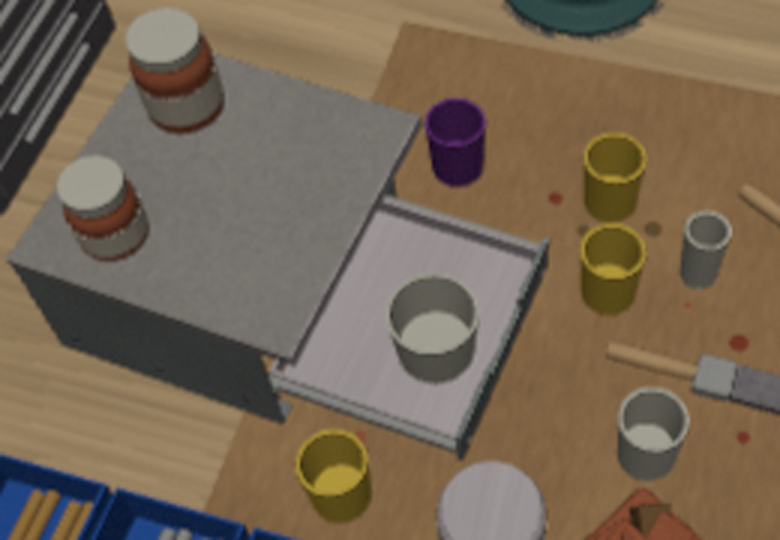

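View pics/cd.png

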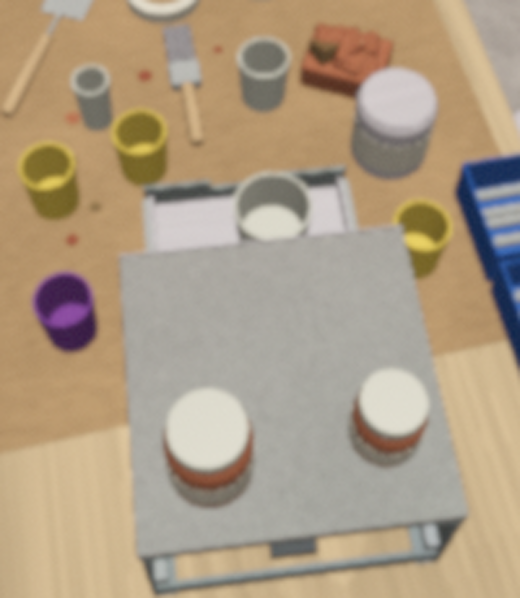

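```bash
cat > u.py <<'E'
from m import *
def cs(u,v):return u/3+90,v/3+95
def cd(u,v):return u/2.6+160,v/2.6+140
sc=[cs(420,120),cs(292,358),cs(10,260),cs(218,55)];sd=[cd(122,255),cd(402,227),cd(463,515),cd(142,550)]
for A,B in zip(sc,sd): print('deck',onz(S,*A,.176).round(4),onz(D,*B,.176).round(4))
for A,B in zip([cs(548,243),cs(461,450)],[cd(147,187),cd(346,170)]): print('tray',onz(S,*A,.068).round(4),onz(D,*B,.068).round(4))
def circ(c,P,z):
    X=np.array([onz(c,*p,z)[:2] for p in P]);print('L',least_squares(lambda p:np.hypot(*(X-p[:2]).T)-p[2],[*X.mean(0),.04]).x.round(4))
circ(S,[cs(*p) for p in((389,315),(400,290),(433,277),(467,290),(477,315))],.108)
circ(D,[cd(*p) for p in((235,205),(248,180),(272,173),(297,180),(309,205))],.108)
circ(S,[cs(*p) for p in((617,415),(628,396),(652,389),(677,398),(688,420))],.084)
circ(D,[cd(*p) for p in((238,60),(247,44),(265,38),(282,45),(290,60))],.084)
circ(S,[cs(*p) for p in((683,230),(692,215),(707,211),(723,219),(731,235))],.088)
circ(D,[cd(*p) for p in((71,83),(78,70),(90,66),(103,70),(110,82))],.088)
E
python3 u.py
```

```text
deck [ 0.4166 -0.0637  0.176 ] [ 0.4139 -0.0694  0.176 ]
deck [ 0.708  -0.0879  0.176 ] [ 0.7084 -0.0951  0.176 ]
deck [ 0.6854 -0.383   0.176 ] [ 0.679  -0.3912  0.176 ]
deck [ 0.3942 -0.2944  0.176 ] [ 0.3922 -0.3644  0.176 ]
tray [0.4544 0.0839 0.068 ] [0.4529 0.0758 0.068 ]
tray [0.706  0.0677 0.068 ] [0.694  0.0516 0.068 ]
L [0.5924 0.0041 0.0433]
L [ 5.901e-01 -5.000e-04  4.260e-02]
L [0.6316 0.2367 0.0341]
L [0.6293 0.2288 0.0334]
L [0.4066 0.2411 0.0248]
L [0.4049 0.2334 0.0247]
```

```bash
cat > d.py <<'E'
import sys
from h import *
from scipy.spatial.transform import Rotation as Ro
# usage: d.py x y z(of TIPS) yawdeg(of tool y axis) tilt-lean-deg
def delta(x,y,z,yaw,lean=0):
    s=arm.sense();R=np.array(s['tcp_rot']);p=s['eef_pos']
    a=np.radians(yaw);Y=np.array([np.cos(a),np.sin(a),0]);Z=np.array([0,0,-1.]);X=np.cross(Y,Z)
    if np.dot(Y,R[:,1])<0: Y=-Y;X=-X
    G=np.stack([X,Y,Z],1)
    if lean: # tool z leans toward -y_unit
        u=-np.array([.087,.996,0]);l=np.radians(lean);Z=np.array([0,0,-np.cos(l)])+np.sin(l)*u;Y=Y-Y@Z*Z;Y/=np.linalg.norm(Y);G=np.stack([np.cross(Y,Z),Y,Z],1)
    rv=Ro.from_matrix(R.T@G).as_rotvec();t=np.array([x,y,z])-G[:,2]*.088
    print('TCP',p.round(4),'->',t.round(4),'shift mm (tool now)',(R.T@(t-p)*1e3).round(1),'(goal axes)',(G.T@(t-p)*1e3).round(1),'turn',rv.round(3),'t',s['time_s'],'w',s['width'])
    return t,G
if __name__=='__main__': delta(*map(float,sys.argv[1:]))
E
python3 - <<'E'
from m import *
for n,c,p,z in(('spray base',S,(372,283),0),('spray b',D,(262,134),.0),('spray head',S,(387,245),.19),('head',D,(258,96),.19),('tin',S,(254,262),.115),('tin',D,(313,178),.115),('rock',S,(302,278),.06),('yel',S,(293,177),.084),('tape',S,(380,231),.024),('yel2',S,(294,147),.084)):print(n,onz(c,*p,z).round(3))
E
python3 d.py .63 .233 .2 72; python3 d.py .63 .233 .2 0;python3 d.py .406 .237 .2 72
```

```text
spray base [0.687 0.449 0.   ]
spray b [0.675 0.43  0.   ]
spray head [0.653 0.44  0.19 ]
head [0.659 0.434 0.19 ]
tin [0.765 0.117 0.115]
tin [0.771 0.11  0.115]
rock [0.752 0.252 0.06 ]
yel [0.45  0.148 0.084]
tape [0.526 0.443 0.024]
yel2 [0.337 0.122 0.084]
TCP [0.1944 0.6198 0.3018] -> [0.63  0.233 0.288] shift mm (tool now) [-531.4 -238.7   14.3] (goal axes) [-533.8 -233.3   13.8] turn [-0.002  0.     0.01 ] t 0.1 w 0.09218134477520004
TCP [0.1944 0.6198 0.3018] -> [0.63  0.233 0.288] shift mm (tool now) [-531.4 -238.7   14.3] (goal axes) [-386.8  435.6   13.8] turn [-1.000e-03  1.000e-03  1.267e+00] t 0.1 w 0.09218134477520004
TCP [0.1944 0.6198 0.3018] -> [0.406 0.237 0.288] shift mm (tool now) [-316.5 -302.    14.4] (goal axes) [-319.6 -298.7   13.8] turn [-0.002  0.     0.01 ] t 0.1 w 0.09218134477520004
```

```bash
python3 -m crank '[-50,-22,0,0,0,0, -50,-22,0,0,0,0, -50,-22,0,0,0,0, -50,-22,0,0,0,0, -50,-22,0,0,0,0, -50,-22,0,0,0,0, -50,-22,0,0,0,0, -50,-22,0,0,0,0, -50,-22,0,0,0,0, -50,-22,0,0,0,0, -31,-19,14,0,0,0, 0,0,0,0,0,0, 0,0,0,0,0,0]' 1
python3 - <<'E'
from h import *
c=cap('wrist','w1');print(arm.sense()['eef_pos'],proj(c,np.array([.63,.233,.084])),proj(c,np.array([.591,.002,.108])),proj(c,np.array([.406,.237,.088])), ray(c,256,192))
E
```

```text
time_s: 1.72
eef_pos: [0.629, 0.2341, 0.2883]
tcp_rot: [[-0.954, 0.299, -0.001], [0.299, 0.954, 0.001], [0.001, 0.0, -1.0]]
contact_force: [0.0, -0.3, 0.0]
width: 0.0917
gripper_force: 0.0
[0.62879062 0.23487769 0.28866427] [257.96715481 191.05029969] [ 27.25497585 227.37562455] [184.08735499 -51.93270841] (array([0.56271076, 0.25477342, 0.37080056]), array([ 0.22885347, -0.08144829, -0.97011758]))
```

View pics/w1.png

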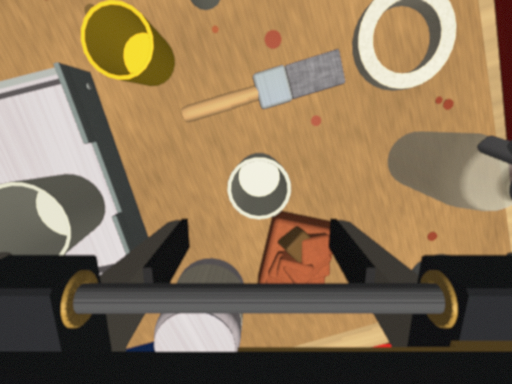

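```bash
python3 - <<'E'
from h import *
c=pickle.load(open('w1.pkl','rb'))
f=c['frame'];hsv=cv2.cvtColor(f,cv2.COLOR_BGR2HSV);m=(hsv[...,1]<70).astype(np.uint8)
k=np.zeros_like(m);k[145:228,218:300]=1;m&=k
n,l=cv2.connectedComponents(m);m=(l==np.bincount(l[m>0]).argmax()).astype(np.uint8)
C=max(cv2.findContours(m,0,1)[0],key=cv2.contourArea);e=cv2.fitEllipse(cv2.convexHull(C));print(e,onz(c,*e[0],.084))
for p in((58,66),(66,65),(129,240),(110,205)):print(p,onz(c,*p,.068).round(4),onz(c,*p,.054).round(4))
E
python3 d.py .63 .233 .067 72.6
```

```text
((258.8893127441406, 186.94131469726562), (63.15519714355469, 64.9403305053711), 0.6979198455810547) [0.62602053 0.23526907 0.084     ]
(58, 66) [0.4503 0.0787 0.068 ] [0.4451 0.0706 0.054 ]
(66, 65) [0.4519 0.0868 0.068 ] [0.4467 0.0791 0.054 ]
(129, 240) [0.645  0.0696 0.068 ] [0.6488 0.0611 0.054 ]
(110, 205) [0.5992 0.0666 0.068 ] [0.6009 0.0579 0.054 ]
TCP [0.6288 0.2349 0.2887] -> [0.63  0.233 0.155] shift mm (tool now) [ -1.8  -1.5 133.7] (goal axes) [ -1.7  -1.4 133.7] turn [ 0.001 -0.001  0.002] t 1.775 w 0.09161440580348501
```

```bash
python3 -m crank '[0,0,40,0,0,0, 0,0,40,0,0,0, 0,0,30,0,0,0, 0,0,15,0,0,0, 0,0,6,0,0,0, 0,0,0,0,0,0, 0,0,0,0,0,0]' 1
python3 -m crank '[0,0,0,0,0,0, 0,0,0,0,0,0, 0,0,0,0,0,0, 0,0,0,0,0,0, 0,0,0,0,0,0, 0,0,0,0,0,0, 0,0,0,0,0,0, 0,0,0,0,0,0]' -1 12
```

```text
time_s: 2.65
eef_pos: [0.6303, 0.2336, 0.1591]
tcp_rot: [[-0.954, 0.299, 0.002], [0.299, 0.954, 0.001], [-0.002, 0.001, -1.0]]
contact_force: [0.5, 0.5, 1.6]
width: 0.0919
gripper_force: 0.0
time_s: 3.65
eef_pos: [0.6299, 0.2335, 0.158]
tcp_rot: [[-0.954, 0.299, 0.001], [0.299, 0.954, 0.0], [-0.001, 0.001, -1.0]]
contact_force: [1.2, 1.9, 3.9]
width: 0.0682
gripper_force: 12.0
```

```bash
python3 -m crank '[0,0,-15,0,0,0, 0,0,-40,0,0,0, 0,0,-45,0,0,0, 0,0,-30,0,0,0, 0,0,-10,0,0,0, 0,0,0,0,0,0]'; python3 d.py .6 .09 .21 72.6
```

```text
time_s: 4.4
eef_pos: [0.6294, 0.2331, 0.2976]
tcp_rot: [[-0.954, 0.299, -0.0], [0.299, 0.954, -0.0], [0.0, -0.0, -1.0]]
contact_force: [-0.6, -0.7, -2.1]
width: 0.068
gripper_force: 12.0
TCP [0.6294 0.2331 0.2976] -> [0.6   0.09  0.298] shift mm (tool now) [ -14.8 -145.3   -0.4] (goal axes) [ -14.7 -145.3   -0.4] turn [-0. -0. -0.] t 4.4 w 0.06795516054665321
```

```bash
python3 -m crank '[-3,-25,0,0,0,0, -3,-35,0,0,0,0, -3,-40,0,0,0,0, -3,-30,0,0,0,0, -3,-15,0,0,0,0, 0,0,0,0,0,0]'
python3 - <<'E'
from h import *
c=cap('wrist','w2');print(arm.sense()['eef_pos'],proj(c,np.array([.591,.002,.108])))
E
```

```text
time_s: 5.15
eef_pos: [0.6003, 0.0887, 0.2972]
tcp_rot: [[-0.953, 0.302, -0.001], [0.302, 0.953, -0.001], [0.001, -0.001, -1.0]]
contact_force: [0.6, 1.2, -0.8]
width: 0.068
gripper_force: 12.0
[0.60047433 0.09042248 0.29724466] [175.37265281 209.6138892 ]
```

View pics/w2.png

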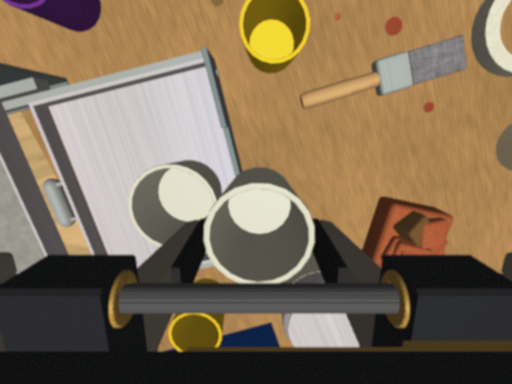

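```bash
python3 - <<'E'
from h import *
c=pickle.load(open('w2.pkl','rb'));print(onz(c,259.5,234,.224),onz(c,175,208.5,.108))
E
python3 d.py .591 .002 .21 72.6
```

```text
[0.59618514 0.09037943 0.224     ] [0.58977425 0.00208178 0.108     ]
TCP [0.6005 0.0904 0.2972] -> [0.591 0.002 0.298] shift mm (tool now) [-17.5 -87.2  -0.8] (goal axes) [-17.4 -87.2  -0.8] turn [ 0.    -0.001 -0.001] t 5.2 w 0.06810077110574837
```

```bash
python3 -m crank '[-4,-17,0,0,0,0, -4,-26,0,0,0,0, -4,-26,0,0,0,0, -5,-13,0,0,0,0, -3,-4,0,0,0,0, 0,0,0,0,0,0, 0,0,20,0,0,0, 0,0,25,0,0,0, 0,0,20,0,0,0, 0,0,12,0,0,0, 0,0,8,0,0,0, 0,0,0,0,0,0]'
```

```text
time_s: 6.7
eef_pos: [0.5939, 0.0027, 0.2125]
tcp_rot: [[-0.954, 0.299, -0.0], [0.299, 0.954, 0.0], [0.0, -0.0, -1.0]]
contact_force: [-0.1, 0.0, -1.3]
width: 0.0678
gripper_force: 12.0
```

```bash
python3 -m crank '[0,0,3,0,0,0, 0,0,2,0,0,0, 0,0,2,0,0,0, 0,0,0,0,0,0]'
```

```text
time_s: 7.2
eef_pos: [0.5939, 0.0024, 0.2056]
tcp_rot: [[-0.954, 0.299, -0.0], [0.299, 0.954, 0.0], [0.0, 0.0, -1.0]]
contact_force: [0.1, -0.8, -0.6]
width: 0.0679
gripper_force: 12.0
```

```bash
python3 -m crank '[0,0,2,0,0,0, 0,0,1,0,0,0, 0,0,0,0,0,0]'
```

```text
time_s: 7.58
eef_pos: [0.5939, 0.0024, 0.2025]
tcp_rot: [[-0.954, 0.299, -0.0], [0.299, 0.954, 0.0], [0.0, -0.0, -1.0]]
contact_force: [-0.3, 0.9, -2.1]
width: 0.0682
gripper_force: 12.0
```

```bash
python3 -m crank '[0,0,0,0,0,0, 0,0,0,0,0,0, 0,0,0,0,0,0, 0,0,0,0,0,0]' 0.9
python3 -m crank '[0,0,-15,0,0,0, 0,0,-30,0,0,0, 0,0,-40,0,0,0, 0,0,-15,0,0,0, 0,0,0,0,0,0]'; python3 d.py .405 .237 .2 72.6
```

```text
time_s: 8.07
eef_pos: [0.594, 0.0024, 0.2028]
tcp_rot: [[-0.954, 0.299, 0.0], [0.299, 0.954, 0.0], [-0.0, 0.0, -1.0]]
contact_force: [-0.0, -0.2, -0.2]
width: 0.0873
gripper_force: 0.0
time_s: 8.7
eef_pos: [0.5942, 0.0024, 0.3039]
tcp_rot: [[-0.954, 0.299, 0.002], [0.299, 0.954, 0.0], [-0.002, 0.001, -1.0]]
contact_force: [-0.1, -0.1, -0.6]
width: 0.0874
gripper_force: 0.0
TCP [0.5942 0.0024 0.3039] -> [0.405 0.237 0.288] shift mm (tool now) [250.8 167.2  15.5] (goal axes) [250.7 167.3  15.9] turn [ 0.001  0.002 -0.   ] t 8.7 w 0.08743181828161198
```

```bash
python3 -m crank '[30,20,0,0,0,0, 45,30,0,0,0,0, 50,33,0,0,0,0, 50,33,0,0,0,0, 45,30,0,0,0,0, 23,15,8,0,0,0, 8,6,8,0,0,0, 0,0,0,0,0,0, 0,0,0,0,0,0]' 0.7
python3 - <<'E'
from h import *
c=cap('wrist','w3');f=c['frame'];hsv=cv2.cvtColor(f,cv2.COLOR_BGR2HSV);m=(hsv[...,1]<70).astype(np.uint8)
p=proj(c,np.array([.405,.237,.088]));u,v=p.astype(int);print(arm.sense()['eef_pos'],p)
k=np.zeros_like(m);k[v-36:v+36,u-36:u+36]=1;m&=k
n,l=cv2.connectedComponents(m);m=(l==np.bincount(l[m>0]).argmax()).astype(np.uint8)
C=max(cv2.findContours(m,0,1)[0],key=cv2.contourArea);e=cv2.fitEllipse(cv2.convexHull(C));print(e,onz(c,*e[0],.088))
E
```

```text
time_s: 9.82
eef_pos: [0.4053, 0.2357, 0.2864]
tcp_rot: [[-0.954, 0.301, -0.0], [0.301, 0.954, -0.001], [-0.0, -0.001, -1.0]]
contact_force: [0.3, -0.4, 0.0]
width: 0.0782
gripper_force: 0.0
[0.40534887 0.23574064 0.28660552] [260.01196266 190.30065526]
((261.562255859375, 185.2745361328125), (46.23809051513672, 50.57903289794922), 178.44253540039062) [0.40037779 0.24013557 0.088     ]
```

View pics/w3.png

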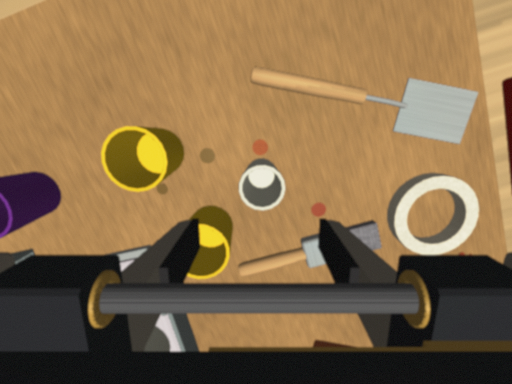

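```bash
python3 -m crank '[4,2,35,0,0,0, 0,0,40,0,0,0, 0,0,30,0,0,0, 0,0,15,0,0,0, 0,0,5,0,0,0, 0,0,0,0,0,0, 0,0,0,0,0,0]'
python3 -m crank '[0,0,0,0,0,0, 0,0,0,0,0,0, 0,0,0,0,0,0, 0,0,0,0,0,0, 0,0,0,0,0,0, 0,0,0,0,0,0, 0,0,0,0,0,0, 0,0,0,0,0,0]' -1 10
python3 -m crank '[0,0,-15,0,0,0, 0,0,-40,0,0,0, 0,0,-45,0,0,0, 0,0,-40,0,0,0, 0,0,-15,0,0,0, 0,0,0,0,0,0]'; python3 d.py .6 .085 .23 72.6
```

```text
time_s: 10.75
eef_pos: [0.4018, 0.2403, 0.1626]
tcp_rot: [[-0.954, 0.299, 0.002], [0.299, 0.954, 0.001], [-0.001, 0.002, -1.0]]
contact_force: [-0.4, 1.0, -0.5]
width: 0.0783
gripper_force: 0.0
time_s: 11.75
eef_pos: [0.4012, 0.24, 0.1618]
tcp_rot: [[-0.954, 0.299, 0.0], [0.299, 0.954, 0.0], [-0.0, 0.0, -1.0]]
contact_force: [0.1, 0.4, 3.7]
width: 0.0472
gripper_force: 10.0
time_s: 12.5
eef_pos: [0.4012, 0.24, 0.3172]
tcp_rot: [[-0.954, 0.299, 0.001], [0.299, 0.954, 0.001], [-0.001, 0.001, -1.0]]
contact_force: [1.6, -0.6, -1.2]
width: 0.0478
gripper_force: 10.0
TCP [0.4012 0.24   0.3172] -> [0.6   0.085 0.318] shift mm (tool now) [-236.1  -88.4   -0.6] (goal axes) [-236.1  -88.5   -0.8] turn [ 0.001  0.001 -0.   ] t 12.5 w 0.047816555428360746
```

```bash
python3 -m crank '[-25,-9,0,0,0,0, -40,-15,0,0,0,0, -50,-19,0,0,0,0, -50,-19,0,0,0,0, -40,-15,0,0,0,0, -20,-8,0,0,0,0, -11,-3,0,0,0,0, 0,0,0,0,0,0, 0,0,0,0,0,0]'
python3 - <<'E'
from h import *
c=cap('wrist','w4');print(arm.sense()['eef_pos'],proj(c,np.array([.590,.002,.128])))
E
```

```text
time_s: 13.62
eef_pos: [0.5991, 0.0868, 0.3166]
tcp_rot: [[-0.955, 0.297, -0.001], [0.297, 0.955, 0.001], [0.001, 0.0, -1.0]]
contact_force: [-0.8, -0.7, -0.8]
width: 0.0472
gripper_force: 10.0
[0.59923593 0.08675329 0.31680771] [176.62589274 209.1148745 ]
```

View pics/w4.png

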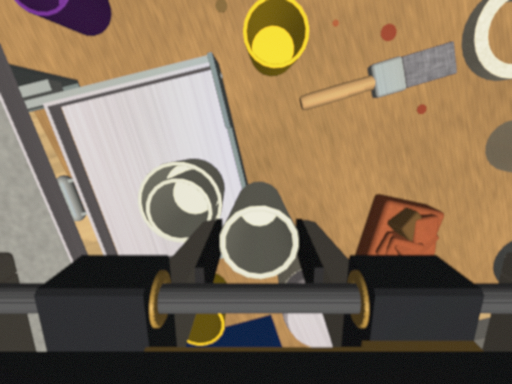

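```bash
python3 - <<'E'
from h import *
c=pickle.load(open('w4.pkl','rb'));A=lambda u,v,z:onz(c,u,v,z).round(4)
print('held',A(259,241.5,.243),'L-R',A(219,241,.243),A(299,241,.243))
print('med L',A(145,211,.128),'T',A(183,177,.128),'R',A(221,211,.128),'C',A(183,211,.128))
px=lambda z:(np.linalg.norm(proj(c,np.array([.59,.002,z]))-proj(c,np.array([.624,.002,z]))));print('med r px',px(.128))
cv2.imwrite('pics/c4.png',cv2.resize(c['frame'][140:290,120:320],None,fx=4,fy=4,interpolation=cv2.INTER_CUBIC))
E
```

```text
held [0.5998 0.0868 0.243 ] L-R [0.5922 0.0638 0.243 ] [0.6067 0.11   0.243 ]
med L [ 0.5823 -0.0296  0.128 ] T [0.5608 0.0203 0.128 ] R [0.6054 0.0446 0.128 ] C [0.5938 0.0075 0.128 ]
med r px 31.83710861981202
```

View pics/c4.png

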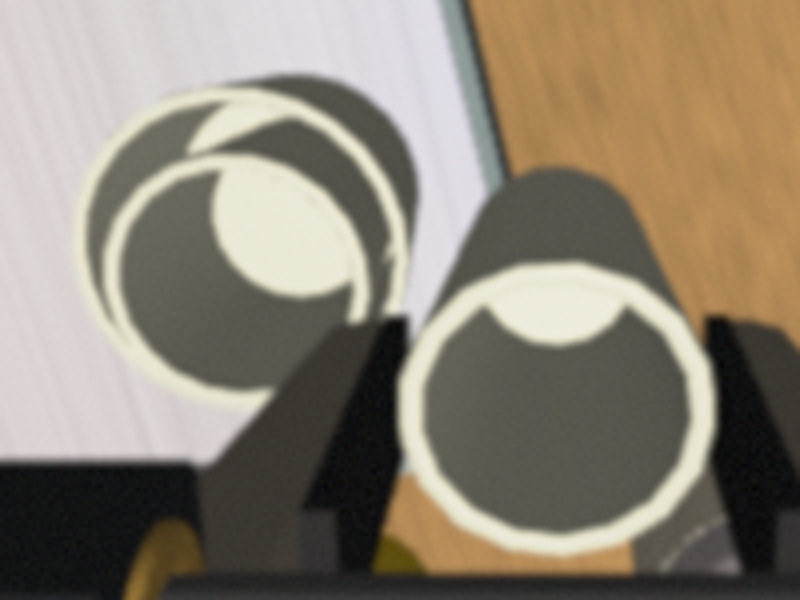

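```bash
python3 -m crank '[-3,-16,0,0,0,0, -4,-25,0,0,0,0, -5,-24,0,0,0,0, -3,-12,0,0,0,0, -1,-4,0,0,0,0, 0,0,0,0,0,0, 0,0,20,0,0,0, 0,0,25,0,0,0, 0,0,20,0,0,0, 0,0,12,0,0,0, 0,0,8,0,0,0, 0,0,4,0,0,0, 0,0,0,0,0,0]'
```

```text
time_s: 15.3
eef_pos: [0.5912, 0.0034, 0.2279]
tcp_rot: [[-0.954, 0.299, 0.0], [0.299, 0.954, 0.0], [-0.0, 0.0, -1.0]]
contact_force: [-0.1, -0.3, -1.4]
width: 0.0475
gripper_force: 10.0
```

```bash
python3 -m crank '[0,0,3,0,0,0, 0,0,2,0,0,0, 0,0,1,0,0,0, 0,0,0,0,0,0]'
```

```text
time_s: 15.8
eef_pos: [0.591, 0.0033, 0.2217]
tcp_rot: [[-0.954, 0.299, -0.0], [0.299, 0.954, 0.0], [0.0, 0.0, -1.0]]
contact_force: [0.3, -0.1, -0.7]
width: 0.0473
gripper_force: 10.0
```

```bash
python3 -m crank '[0,0,1.5,0,0,0, 0,0,0,0,0,0]'
python3 -m crank '[0,0,0,0,0,0, 0,0,0,0,0,0, 0,0,0,0,0,0, 0,0,0,0,0,0]' 0.6
python3 -m crank '[0,0,-15,0,0,0, 0,0,-30,0,0,0, 0,0,-30,0,0,0, 0,0,-10,0,0,0, 0,0,0,0,0,0]'
python3 d.py .591 .19 .2 -5 35; python3 d.py .577 .19 .2 -5
```

```text
time_s: 16.05
eef_pos: [0.591, 0.0033, 0.2201]
tcp_rot: [[-0.954, 0.299, -0.0], [0.299, 0.954, 0.0], [0.0, -0.0, -1.0]]
contact_force: [0.2, 0.5, -1.5]
width: 0.0478
gripper_force: 10.0
time_s: 16.55
eef_pos: [0.5911, 0.0033, 0.2203]
tcp_rot: [[-0.954, 0.299, 0.0], [0.299, 0.954, 0.0], [-0.0, 0.0, -1.0]]
contact_force: [-0.6, 0.0, 0.3]
width: 0.0733
gripper_force: 0.0
time_s: 17.18
eef_pos: [0.5912, 0.0033, 0.3059]
tcp_rot: [[-0.954, 0.299, 0.001], [0.299, 0.954, 0.0], [-0.001, 0.001, -1.0]]
contact_force: [0.4, -1.1, 0.2]
width: 0.0734
gripper_force: 0.0
TCP [0.5912 0.0033 0.3059] -> [0.5954 0.2403 0.2721] shift mm (tool now) [ 66.9 227.3  33.9] (goal axes) [ 213.   -16.4 -107.9] turn [ 0.414 -0.513  1.309] t 17.175 w 0.0733876547972704
TCP [0.5912 0.0033 0.3059] -> [0.577 0.19  0.288] shift mm (tool now) [ 69.4 173.9  17.9] (goal axes) [184.7 -30.4  17.9] turn [1.000e-03 1.000e-03 1.354e+00] t 17.175 w 0.0733876547972704
```

```bash
python3 -m crank '[15,40,0,0,0,0, 20,50,0,0,0,0, 20,50,0,0,0,0, 15,40,0,0,0,0, 0,20,0,0,0,0.17, 0,0,0,0,0,0.17, 0,0,0,0,0,0.17, 0,0,0,0,0,0.17, 0,0,0,0,0,0.17, 0,0,0,0,0,0.17, 0,0,0,0,0,0.17, 0,0,0,0,0,0.164, 0,0,0,0,-0.16,0, 0,0,0,0,-0.16,0, 0,0,0,0,-0.16,0, 0,0,0,0,-0.16,0, 0,0,0,0,0,0]' -1 10
python3 d.py .577 .13 .04 -5 38
python3 - <<'E'
from h import *
c=cap('scene','s2');d=cap('side','d2');print(arm.sense()['q'])
a=cv2.resize(c['frame'][95:275,160:360],(600,540),interpolation=2);cv2.imwrite('pics/n1.png',a)
E
```

```text
time_s: 19.3
eef_pos: [0.5829, 0.2176, 0.3018]
tcp_rot: [[0.064, 0.997, -0.053], [0.798, -0.083, -0.597], [-0.599, -0.004, -0.801]]
contact_force: [-1.0, 0.3, -0.4]
width: 0.0007
gripper_force: 0.0
TCP [0.5829 0.2176 0.3018] -> [0.5817 0.184  0.1093] shift mm (tool now) [ 88.3   2.4 174.2] (goal axes) [ 91.9   1.7 172.3] turn [-0.001 -0.021  0.006] t 19.3 w 0.000742986071477072
[-0.97941877  0.64133486  0.59041688  1.54881049  0.2098795   1.37990135
 -0.59044986]
```

View pics/n1.png

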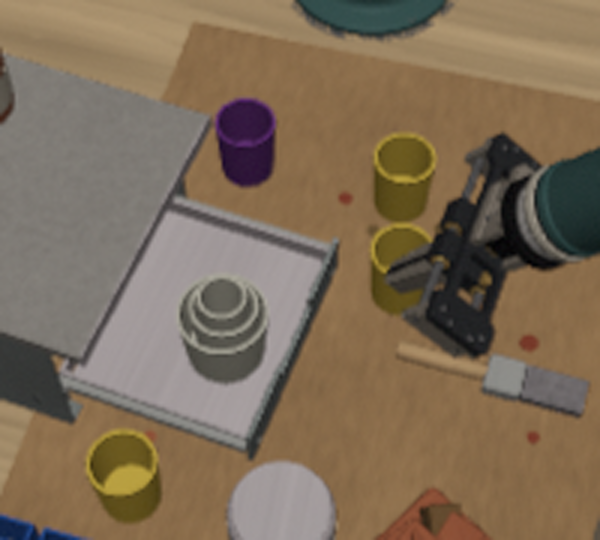

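```bash
python3 d.py .592 .125 .034 -5 36.7; python3 - <<'E'
from h import *
R=np.array(arm.sense()['tcp_rot']);print('10mm push in tool',(R.T@(np.array([-.087,-.996,0])*10)).round(2),'up10',(R.T@[0,0,10]).round(2))
E
```

```text
TCP [0.5839 0.2146 0.3043] -> [0.5966 0.1774 0.1046] shift mm (tool now) [ 90.2  16.1 181.7] (goal axes) [ 90.5  15.9 181.6] turn [-0.001 -0.001  0.001] t 19.4 w 0.0003748789365318666
10mm push in tool [-8.02  0.    5.96] up10 [-5.97 -0.01 -8.03]
```

```bash
python3 -m crank '[10,3,20,0,0,0, 15,3,30,0,0,0, 19,3,38,0,0,0, 19,3,38,0,0,0, 15,3,30,0,0,0, 8,1,17,0,0,0, 4,0,8,0,0,0, 0,0,0,0,0,0, 0,0,0,0,0,0]'
python3 -m crank '[-8,0,6,0,0,0, -8,0,6,0,0,0, -8,0,6,0,0,0, -4,0,3,0,0,0, -4,0,3,0,0,0, 0,0,0,0,0,0]'
```

```text
time_s: 20.52
eef_pos: [0.5975, 0.1785, 0.1074]
tcp_rot: [[0.071, 0.996, -0.05], [0.8, -0.087, -0.594], [-0.596, 0.002, -0.803]]
contact_force: [-1.2, 0.5, -0.3]
width: 0.0007
gripper_force: 0.0
time_s: 21.28
eef_pos: [0.5934, 0.1377, 0.1061]
tcp_rot: [[0.07, 0.996, -0.052], [0.799, -0.087, -0.595], [-0.597, -0.0, -0.802]]
contact_force: [0.1, -0.2, -0.3]
width: 0.0003
gripper_force: 0.0
```

```bash
python3 -m crank '[-2.4,0,1.8,0,0,0, -2.4,0,1.8,0,0,0, -2.4,0,1.8,0,0,0, -2.4,0,1.8,0,0,0, -4,0,3,0,0,0, -4,0,3,0,0,0, -4,0,3,0,0,0, -4,0,3,0,0,0, -4,0,3,0,0,0, -4,0,3,0,0,0, -4,0,3,0,0,0, -4,0,3,0,0,0, -4,0,3,0,0,0, -4,0,3,0,0,0, -4,0,3,0,0,0, -4,0,3,0,0,0, -4,0,3,0,0,0, -4,0,3,0,0,0, -4,0,3,0,0,0, -2.4,0,1.8,0,0,0]'
```

```text
time_s: 23.78
eef_pos: [0.5854, 0.0479, 0.1058]
tcp_rot: [[0.07, 0.996, -0.052], [0.799, -0.087, -0.595], [-0.597, -0.0, -0.802]]
contact_force: [0.7, 2.2, 0.7]
width: 0.0006
gripper_force: 0.6
```

```bash
python3 -m crank '[-4,0,3,0,0,0, -4,0,3,0,0,0, -4,0,3,0,0,0, -4,0,3,0,0,0, -4,0,3,0,0,0, -4,0,3,0,0,0, -4,0,3,0,0,0, -4,0,3,0,0,0, -4,0,3,0,0,0, -4,0,3,0,0,0, -4,0,3,0,0,0, -4,0,3,0,0,0, -3.2,0,2.4,0,0,0, -2.4,0,1.8,0,0,0, 0,0,0,0,0,0]'
python3 - <<'E'
from h import *
c=cap('scene','s3');d=cap('side','d3')
E
```

```text
time_s: 25.65
eef_pos: [0.5793, -0.0189, 0.1056]
tcp_rot: [[0.07, 0.996, -0.053], [0.799, -0.088, -0.595], [-0.598, -0.001, -0.802]]
contact_force: [-0.1, -1.0, -0.1]
width: 0.0005
gripper_force: 0.0
```

```bash
for i in 1 2 3; do python3 -m crank '[-2,0,1.5,0,0,0, -2,0,1.5,0,0,0, -1.6,0,1.2,0,0,0]' | egrep 'eef|contact'; done
```

```text
eef_pos: [0.579, -0.0254, 0.1055]
contact_force: [-0.2, 1.5, -0.1]
eef_pos: [0.5786, -0.0318, 0.1054]
contact_force: [-1.5, 6.0, 1.9]
eef_pos: [0.5784, -0.0339, 0.1052]
contact_force: [-5.6, 16.8, 10.6]
```

```bash
python3 -m crank '[0,0,0,0,0,0, 0,0,0,0,0,0]'; python3 - <<'E'
from h import *
s=arm.sense();print(s['torque'],s['contact_force'])
c=cap('scene','s4');d=cap('side','d4')
print(proj(c,np.array([.58,-.08,.04])))
E
```

```text
time_s: 27.12
eef_pos: [0.5784, -0.0343, 0.1053]
tcp_rot: [[0.068, 0.996, -0.049], [0.803, -0.084, -0.59], [-0.593, 0.0, -0.806]]
contact_force: [-5.8, 15.7, 8.3]
width: 0.0004
gripper_force: 7.9
[ 2.22999481  1.07311381 -0.96757459] [-5.8024203 15.7109828  8.3418346]
[211.15417581 200.78937052]
```

```bash
python3 -m crank '[-1.2,-1,-1.6,0,0,0, 0,-0.5,0,0,0,0]'| egrep 'eef|contact';for i in 1 2; do python3 -m crank '[-1.6,0,1.2,0,0,0, 0,0,0,0,0,0]' | egrep 'eef|contact'; done
```

```text
eef_pos: [0.5778, -0.0341, 0.1062]
contact_force: [1.8, 11.0, -3.4]
eef_pos: [0.5778, -0.0349, 0.1061]
contact_force: [-0.5, 15.6, -0.0]
eef_pos: [0.5776, -0.0373, 0.1061]
contact_force: [-1.1, 13.8, -1.6]
```

```bash
for i in 1 2 3 4 5; do python3 -m crank '[-1.6,0,1.2,0,0,0, 0,0,0,0,0,0]' | egrep 'eef|contact'; done
```

```text
eef_pos: [0.5774, -0.0402, 0.1061]
contact_force: [0.2, 12.0, -3.5]
eef_pos: [0.5771, -0.0432, 0.1062]
contact_force: [0.7, 7.5, -4.1]
eef_pos: [0.5765, -0.0472, 0.1069]
contact_force: [2.5, 3.3, -3.2]
eef_pos: [0.5756, -0.0517, 0.1078]
contact_force: [1.4, 1.8, -1.3]
eef_pos: [0.5756, -0.0522, 0.1076]
contact_force: [0.0, 7.2, 0.7]
```

```bash
for i in 1 2; do python3 -m crank '[-1.6,0,1.2,0,0,0, 0,0,0,0,0,0]' | egrep 'eef|contact'; done
```

```text
eef_pos: [0.5757, -0.0525, 0.1076]
contact_force: [-0.3, 10.9, 3.0]
eef_pos: [0.5757, -0.0529, 0.1076]
contact_force: [-2.6, 16.3, 7.7]
```

```bash
python3 -m crank '[2.4,0,-1.8,0,0,0, 4,0,-3,0,0,0, 8,0,-6,0,0,0, 16,0,-12,0,0,0, 24,0,-18,0,0,0, 24,0,-18,0,0,0, 16,0,-12,0,0,0, 8,0,-6,0,0,0, -12,0,-16,0,0,0, -18,0,-24,0,0,0, -18,0,-24,0,0,0, -12,0,-16,0,0,0, 0,0,0,0,0,0]'
python3 - <<'E'
from h import *
c=cap('scene','s5');d=cap('side','d5');a=pickle.load(open('s4.pkl','rb'));b=pickle.load(open('d4.pkl','rb'));s0=pickle.load(open('scene0.pkl','rb'))
# tray front face/edge profile along unit y at front top (z=.066), x offsets: edge position from brightness (scene view)
O=np.array([.559,-.109,0]);Y=np.array([.087,.996,0]);X=np.array([.996,-.087,0])
for n,k in(('pre',a),('end',c)):
    g=cv2.cvtColor(k['frame'],6)
    for xo in(.0,.08):
        print(n,xo,[int(g[tuple(proj(k,O+X*xo+Y*y+[0,0,.045])[::-1].round().astype(int))]) for y in np.arange(-.02,.06,.004)])
# white pot-coloured pixels visible in front of the deck (fallen pots?)
h=cv2.cvtColor(c['frame'],40);w=((h[...,1]<45)&(h[...,2]>60)).astype(np.uint8)
n,l,st,ce=cv2.connectedComponentsWithStats(w);print([(st[i,:5].tolist()) for i in range(1,n) if 170<ce[i][0]<420 and 110<ce[i][1]<300 and st[i,4]>15])
df=cv2.absdiff(c['frame'],s0['frame']).max(2)>40;n,l,st,ce=cv2.connectedComponentsWithStats(df.astype(np.uint8));print('changed',[st[i].tolist() for i in range(1,n) if st[i,4]>25])
E
```

```text
time_s: 31.35
eef_pos: [0.5866, 0.0694, 0.2098]
tcp_rot: [[0.073, 0.996, -0.05], [0.8, -0.088, -0.594], [-0.596, 0.003, -0.803]]
contact_force: [-0.0, -0.1, -0.1]
width: 0.0004
gripper_force: 0.0
pre 0.0 [125, 72, 104, 149, 158, 156, 154, 141, 118, 68, 50, 61, 28, 45, 88, 97, 63, 33, 37, 52]
pre 0.08 [115, 69, 104, 151, 159, 160, 145, 106, 58, 46, 47, 51, 81, 114, 110, 111, 111, 110, 107, 109]
end 0.0 [126, 72, 96, 125, 98, 48, 47, 67, 101, 115, 116, 119, 115, 114, 114, 113, 114, 113, 116, 118]
end 0.08 [117, 72, 77, 71, 47, 48, 47, 58, 90, 114, 115, 117, 115, 115, 112, 111, 113, 110, 109, 110]
[[289, 140, 23, 35, 267], [257, 154, 8, 16, 39], [268, 159, 20, 30, 160], [257, 164, 10, 19, 66], [371, 182, 40, 34, 504], [237, 189, 12, 9, 50], [241, 208, 13, 9, 16], [321, 213, 35, 20, 404], [361, 215, 37, 45, 827], [182, 228, 5, 8, 21], [236, 249, 36, 45, 1317], [370, 251, 21, 20, 197], [179, 285, 14, 29, 130], [185, 285, 14, 31, 135]]
changed [[285, 0, 15, 14, 33], [301, 0, 14, 8, 40], [316, 0, 15, 7, 60], [336, 0, 37, 11, 201], [476, 0, 36, 76, 1298], [186, 5, 186, 244, 10765], [275, 10, 11, 29, 84], [305, 21, 8, 22, 44], [288, 22, 10, 21, 74], [452, 67, 60, 65, 1674], [316, 180, 15, 11, 114], [258, 208, 6, 10, 28], [296, 224, 24, 31, 533]]
```

```bash
python3 -m crank '[0,0,0,0,0,0, 0,0,0,0,0,0, 0,0,0,0,0,0, 0,0,0,0,0,0]' >/dev/null; python3 -c "
from h import *
c=cap('scene','s6');a=pickle.load(open('s5.pkl','rb'));print('moved px',(cv2.absdiff(c['frame'],a['frame']).max(2)>40).sum())
print(arm.job_done())"
```

```text
moved px 248
the job is handed in; nothing more can be done
None
```

The three pots are nested on the tray, the tray is pushed home against its stop with the catch snapped in, and I handed the job in; no verdict came back. I last saw the nest upright just before the push, since the deck hides it afterwards.

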